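# Find the fullest salt tin and hold it over the mixing bowl

## Robot

A 6-joint arm with a two-finger parallel gripper is mounted at the origin on the work surface. World frame = base frame: x ahead of the robot, y to its left, z up, the work surface at z = 0. Lengths are in m, angles in rad, forces in N, time in s.
With the tool pointing down it reaches from about 0.35 to 0.925 m from the base axis. Payload 6.4 kg.
Tool frame: the origin (TCP) lies midway between the tips of the shut fingers; the grasp point (between the pads) lies robot.tcp_to_grasp behind it (robot.tcp_to_grasp is the distance from the TCP to the grasp point, in m); z points along the fingers, y is the direction in which the jaws open and shut (so a half turn about z gives the same grasp; the last joint's range is limited). The gripper opens to 85 mm and grips with 20 to 120 N. Pads are 22 mm wide; open, the fingers measure 114 mm over their backs; the gripper's body (76 mm by 85 mm) begins 54 mm behind the grasp point. The pads swing forward as they close: fully open they stand 13 mm farther back than shut.
Start: joints at [1.092, 0.245, 1.558, -0, 1.339, -0.174], TCP at [0.195, 0.62, 0.231] pointing down, gripper open.
Joint ranges: [-3.13, 3.13], [-1.02, 2.26], [0.13, 2.54], [-0.95, 4.09], [0.21, 2.88], [-2.74, 2.74]. Speed limits (rad/s): [2.57, 2.57, 3.14, 3.14, 3.14, 3.14].

## Interface

Orientations are given as a rotation vector (axis times angle).
In Python, from station import robot gives the robot as it stands.
- The arm moves only by the tool carry_out, never from a script. Its argument "commands" is a list of rows, each a list of 6 numbers: the shift along the tool's x, y, z in mm, then the turn, a rotation vector about the tool's x, y, z in rad. A call has 1 to 12 rows; each row is the pose to reach, as a shift and turn from the pose commanded when the call began, along the tool's axes at that moment; what a row does not reach only later rows make up. A row lasts 1/12 s, in which the tool goes at most 41.7 mm and 7.16 degrees, less where a joint would pass 70% of its speed; a pose out of reach is approached as far as the arm can. A call with a gripper value outside its range is refused whole. "grip" is the opening, from 0 (shut) to 1 (fully open), set as the call begins (left out, the last holds). The fingers move at their own pace and stop on an object; "force" is the grip in N (left out, the last holds). Time passes only in rows, so rows that repeat a pose let the fingers close. It gives the time, the measured TCP pose, the force and the opening at its end, in the units of the state.
- robot.get_obs(): the state, without advancing time (a new reading comes with each control period).
- robot.snapshot(name): name is "scene" or "top" or "wrist"; returns a dict with "pixels" (420x560x3 uint8, red, green, blue), "K" (3x3 intrinsics, pixels), "origin" and "orientation" of the camera in the world; the wrist camera has in their place "mount" (4x4, takes a point from camera to tool coordinates, whose origin is the TCP and whose axes are the flange's). Camera axes: x right, y up, looking along -z (the intrinsics and any distortion apply to the point x, -y, -z); pixel columns grow to the right and rows downward; lengths in m; the calibration is good to about 2 mm. A picture is of the moment at which its call begins: read the wrist's pose just before it. There is no depth.
- robot.job_done(): hands the job in, once; it reports no verdict.
The state is a dict: "time": time; "joint_pos": joint angles; "qvel": joint speeds; "joint_efforts": joint torques, N m; "eef_pos": TCP position; "eef_rot": TCP orientation; "contact_force": force on the tool from outside, world axes, zero at the start; "moment": the same for the moment, N m; "opening": opening from 0.0 (shut) to 1.0 (fully open).
Only numpy, scipy, OpenCV 4.12 (cv2) and the standard library are available. Lean on these libraries where they do the work, as an engineer would, in place of code of your own. Each camera call takes 0.05 s, during which the arm holds its last target. There are 200 camera calls.

## Task

Find the fullest of the three closed salt tins on the sheet pan: beginning with the one on the robot's left, then the middle, then the right, lift each straight up clear of the pan for a moment to feel its weight and set it back upright where it stood before lifting the next (the right one may go straight on if it is the heaviest). Then hold the heaviest tin upright and still above the middle of the mixing bowl, clear of the rim, and finish while holding it there. Leave the two lighter tins standing in their places, tip no tin over, and leave the bowl and the other things on the bench where they are.

Things in the scene. Friction and masses are not known exactly. Their poses are not given: they have to be found in the camera images.
- pan: shallow aluminium sheet pan fixed to the bench, 240 mm (its x) by 380 mm (its y), rim 20 mm high, floor 4 mm above the bench. Origin: centre of its underside. On the left or right half of the bench, yaw up to 0.25 rad. The tins stand in a row along its y, one each near y = +120 mm (the robot's left), 0 and -120 mm (up to 12 mm off along y, 20 mm along x)
- tin_1: one of three identical-looking closed plain steel salt tins, a cylinder 60 mm in diameter and 100 mm tall with its fixed flat lid (best gripped within 30 mm of the top, under the palm), 0.15 to 0.55 kg; only the loose fill inside differs: the heaviest is at least 0.15 kg heavier than either other. It stands upright in any of the three places on the pan. Origin: centre of its underside; z points up through the lid
- tin_2: one of three identical-looking closed plain steel salt tins, a cylinder 60 mm in diameter and 100 mm tall with its fixed flat lid (best gripped within 30 mm of the top, under the palm), 0.15 to 0.55 kg; only the loose fill inside differs: the heaviest is at least 0.15 kg heavier than either other. It stands upright in any of the three places on the pan. Origin: centre of its underside; z points up through the lid
- tin_3: one of three identical-looking closed plain steel salt tins, a cylinder 60 mm in diameter and 100 mm tall with its fixed flat lid (best gripped within 30 mm of the top, under the palm), 0.15 to 0.55 kg; only the loose fill inside differs: the heaviest is at least 0.15 kg heavier than either other. It stands upright in any of the three places on the pan. Origin: centre of its underside; z points up through the lid
- bowl: loose round steel mixing bowl, 200 mm across at the rim, 80 mm high, 0.45 kg, open at the top, on the bench beside the pan. Origin: centre of its underside; z up
- loaf_pan: empty dark steel loaf pan, 120 by 240 by 65 mm, bystander at the far side of the bench. Origin: centre of its underside
- scraper: bench scraper, lying flat: steel blade about 80 by 150 mm with a white round handle 24 mm thick, bystander at the far side. Origin: on the bench 12 mm from the handle's axis
- measure: steel measuring cup 70 mm across, 70 mm high, bystander at the far side. Origin: centre of its underside
There are look-alikes about, which are no part of the job. Leave any purple or yellow look-alike of the tin_1 alone.

How it is judged:
On the way, in this order (a step that is already met when the one before it is completed fails the run):
1. the left tin is lifted at least 30 mm off the pan while the other two stand on it (((height (world z) of tin_1 above 0.034 m and contact force between tin_1 and the fingers above 0.5 N and y of tin_1 in the frame of pan above 0.06 m and height (world z) of each of tin_2, tin_3 below 0.012 m and angle between each of tin_2, tin_3's own z axis and vertical below 0.15 rad) or (height (world z) of tin_2 above 0.034 m and contact force between tin_2 and the fingers above 0.5 N and y of tin_2 in the frame of pan above 0.06 m and height (world z) of each of tin_1, tin_3 below 0.012 m and angle between each of tin_1, tin_3's own z axis and vertical below 0.15 rad) or (height (world z) of tin_3 above 0.034 m and contact force between tin_3 and the fingers above 0.5 N and y of tin_3 in the frame of pan above 0.06 m and height (world z) of each of tin_1, tin_2 below 0.012 m and angle between each of tin_1, tin_2's own z axis and vertical below 0.15 rad))), for 0.2 s.
2. then the middle tin is lifted at least 30 mm while the other two stand on the pan (((height (world z) of tin_1 above 0.034 m and contact force between tin_1 and the fingers above 0.5 N and y of tin_1 in the frame of pan between -0.06 and 0.06 m and height (world z) of each of tin_2, tin_3 below 0.012 m and angle between each of tin_2, tin_3's own z axis and vertical below 0.15 rad) or (height (world z) of tin_2 above 0.034 m and contact force between tin_2 and the fingers above 0.5 N and y of tin_2 in the frame of pan between -0.06 and 0.06 m and height (world z) of each of tin_1, tin_3 below 0.012 m and angle between each of tin_1, tin_3's own z axis and vertical below 0.15 rad) or (height (world z) of tin_3 above 0.034 m and contact force between tin_3 and the fingers above 0.5 N and y of tin_3 in the frame of pan between -0.06 and 0.06 m and height (world z) of each of tin_1, tin_2 below 0.012 m and angle between each of tin_1, tin_2's own z axis and vertical below 0.15 rad))), for 0.2 s.
3. then the right tin is lifted at least 30 mm while the other two stand on the pan (((height (world z) of tin_1 above 0.034 m and contact force between tin_1 and the fingers above 0.5 N and y of tin_1 in the frame of pan below -0.06 m and height (world z) of each of tin_2, tin_3 below 0.012 m and angle between each of tin_2, tin_3's own z axis and vertical below 0.15 rad) or (height (world z) of tin_2 above 0.034 m and contact force between tin_2 and the fingers above 0.5 N and y of tin_2 in the frame of pan below -0.06 m and height (world z) of each of tin_1, tin_3 below 0.012 m and angle between each of tin_1, tin_3's own z axis and vertical below 0.15 rad) or (height (world z) of tin_3 above 0.034 m and contact force between tin_3 and the fingers above 0.5 N and y of tin_3 in the frame of pan below -0.06 m and height (world z) of each of tin_1, tin_2 below 0.012 m and angle between each of tin_1, tin_2's own z axis and vertical below 0.15 rad))), for 0.2 s.
At the end, for the whole second after the job is handed in: the fingers hold the heaviest tin still, upright within 0.3 rad, its underside 100 to 400 mm above the bench, its axis within 70 mm of the bowl's centre, not touching the bowl; the two lighter tins stand upright on the pan, untouched, within 40 mm of where they began (((height (world z) of tin_1 between 0.1 and 0.4 m and horizontal distance between tin_1 and bowl below 0.07 m and angle between tin_1's own z axis and vertical below 0.3 rad and linear speed of tin_1 below 0.05 m/s and contact force between tin_1 and the fingers above 1 N and contact force between tin_1 and bowl below 0.1 N and contact force between each of tin_2, tin_3 and pan below 3.6 N and distance of each of tin_2, tin_3 from where it was at the start of the episode below 0.04 m and height (world z) of each of tin_2, tin_3 below 0.012 m and angle between each of tin_2, tin_3's own z axis and vertical below 0.1 rad and linear speed of each of tin_2, tin_3 below 0.03 m/s and contact force between each of tin_2, tin_3 and the fingers below 0.1 N) or (height (world z) of tin_2 between 0.1 and 0.4 m and horizontal distance between tin_2 and bowl below 0.07 m and angle between tin_2's own z axis and vertical below 0.3 rad and linear speed of tin_2 below 0.05 m/s and contact force between tin_2 and the fingers above 1 N and contact force between tin_2 and bowl below 0.1 N and contact force between each of tin_1, tin_3 and pan below 3.6 N and distance of each of tin_1, tin_3 from where it was at the start of the episode below 0.04 m and height (world z) of each of tin_1, tin_3 below 0.012 m and angle between each of tin_1, tin_3's own z axis and vertical below 0.1 rad and linear speed of each of tin_1, tin_3 below 0.03 m/s and contact force between each of tin_1, tin_3 and the fingers below 0.1 N) or (height (world z) of tin_3 between 0.1 and 0.4 m and horizontal distance between tin_3 and bowl below 0.07 m and angle between tin_3's own z axis and vertical below 0.3 rad and linear speed of tin_3 below 0.05 m/s and contact force between tin_3 and the fingers above 1 N and contact force between tin_3 and bowl below 0.1 N and contact force between each of tin_1, tin_2 and pan below 3.6 N and distance of each of tin_1, tin_2 from where it was at the start of the episode below 0.04 m and height (world z) of each of tin_1, tin_2 below 0.012 m and angle between each of tin_1, tin_2's own z axis and vertical below 0.1 rad and linear speed of each of tin_1, tin_2 below 0.03 m/s and contact force between each of tin_1, tin_2 and the fingers below 0.1 N))); the arm keeps its last pose, push and grip.
It fails at once if a tin is tipped over (angle between any of tin_1, tin_2, tin_3's own z axis and vertical above 0.7 rad).
It fails at once if the mixing bowl is moved more than 40 mm (distance of bowl from where it was at the start of the episode above 0.04 m).
It fails at once if the loaf pan, scraper or measuring cup is moved more than 40 mm (distance of any of loaf_pan, scraper, measure from where it was at the start of the episode above 0.04 m).
It also fails if it takes over 58 s, if anything falls off the work surface, if the arm or the gripper's body presses on something with over 40 N, if the wrist force passes 120 N, or if a joint passes its speed limit or range.

## Working session

There is one attempt and no reset: what is moved stays moved. The work goes in short steps, Python scripts to look and compute and a tool call to move; the robot and the scene stay as the last step left them, time stands still between calls to the robot, and variables do not carry over. Pictures are saved under pics/ and viewed, about 8 in all and at most 12, crops included, and the job is handed in when it is done.

Besides the shell and the picture viewer there is one more tool, called after "Emit:" as name([rows], argument=value, ...), one row to a line, values as JSON. carry_out: Moves the arm, as the interface text tells. Its arguments: {"type":"object","properties":{"commands":{"type":"array"},"grip":{"type":"number"},"force":{"type":"number"}},"required":["commands"]}

```bash
ls; mkdir -p pics
python3 - <<'E'
from station import robot
import cv2,numpy as np
print(robot.tcp_to_grasp)
o=robot.get_obs();print({k:np.round(v,3) for k,v in o.items()})
for n in ("top","scene"):
    s=robot.snapshot(n);cv2.imwrite(f"pics/{n}0.png",s["pixels"][:,:,::-1])
    np.savez(n+".npz",**s)
    print(n,s["K"],s["origin"],s["orientation"],[k for k in s])
E
```

```text
pics
0.0187
{'time': np.float64(0.0), 'joint_pos': array([ 1.092,  0.246,  1.559, -0.   ,  1.339, -0.174]), 'qvel': array([ 0.001, -0.001, -0.   , -0.001,  0.   , -0.   ]), 'joint_efforts': array([ 0.0000e+00, -4.2953e+01, -3.2612e+01, -0.0000e+00,  5.0000e-03,
        0.0000e+00]), 'eef_pos': array([0.195, 0.62 , 0.23 ]), 'eef_rot': array([-4.770e-01, -3.105e+00,  3.000e-03]), 'contact_force': array([ 0.498, -0.098,  0.51 ]), 'moment': array([ 0.055, -0.006, -0.043]), 'opening': np.float64(1.0)}
top [[520.9646479    0.         279.8297163 ]
 [  0.         520.9646479  202.89507809]
 [  0.           0.           1.        ]] [0.35640597 0.06409475 1.29670538] [ 0.16096681 -0.15931191 -1.52340183] ['pixels', 'K', 'origin', 'orientation']
scene [[484.14061556   0.         279.76168265]
 [  0.         484.14061556 215.16865838]
 [  0.           0.           1.        ]] [ 1.45380775 -0.06558941  1.10395443] [0.567012   0.47290564 1.35341147] ['pixels', 'K', 'origin', 'orientation']
```

View pics/top0.png

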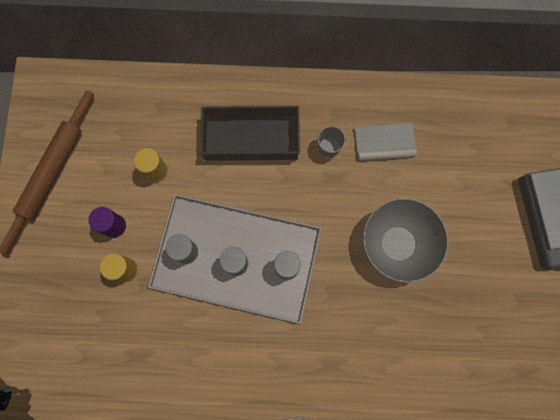

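View pics/scene0.png

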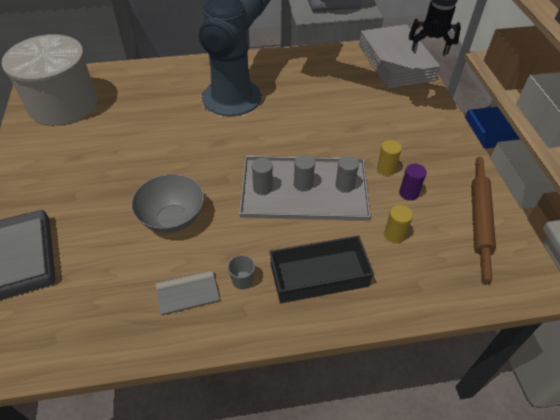

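The top view shows three plain steel tins on the pan, lids near (179,247), (233,260) and (287,264). The bowl rim centre is near (405,241). Look-alikes are yellow at (148,160) and (113,268), and purple at (103,221), all off the pan, so I leave them alone. The measuring cup at (331,140) is also steel but is a bystander. I choose the three tins on the pan. Next I localise them and check with an overlay crop.

```bash
cat > h.py <<'E'
import numpy as np,cv2
from scipy.spatial.transform import Rotation as R
def cam(s): return s["K"],np.array(s["origin"]),R.from_rotvec(s["orientation"]).as_matrix()
def unproj(s,uv,z):
    K,o,M=cam(s);p=np.linalg.inv(K)@[uv[0],uv[1],1]
    d=M@[p[0],-p[1],-p[2]];return o+d*(z-o[2])/d[2]
def proj(s,P):
    K,o,M=cam(s);c=(np.atleast_2d(P)-o)@M;c=c*[1,-1,-1];q=c@K.T
    return q[:,:2]/q[:,2:]
def ring(c,r,z):
    t=np.linspace(0,2*np.pi,90);return np.c_[c[0]+r*np.cos(t),c[1]+r*np.sin(t),0*t+z]
E
cat > fit.py <<'E'
from h import *
from scipy.optimize import minimize
S=[dict(np.load(n+".npz")) for n in("top","scene")]
G=[cv2.GaussianBlur(cv2.cvtColor(s["pixels"],cv2.COLOR_RGB2GRAY),(0,0),1.2).astype(np.float32) for s in S]
E=[cv2.magnitude(cv2.Sobel(g,5,1,0),cv2.Sobel(g,5,0,1)) for g in G]
def score(c,rings):
    t=0
    for s,e in zip(S,E):
        for r,z in rings:
            p=proj(s,ring(c,r,z)).astype(np.float32)
            v=cv2.remap(e,p[None,:,0],p[None,:,1],1);t+=np.minimum(v,150).mean()
    return t
def fit(uv,rings,z):
    c0=unproj(S[0],uv,z)[:2]
    g=np.arange(-.014,.0141,.001)
    b=max(((score(c0+[a,d],rings),a,d) for a in g for d in g))
    return c0,c0+b[1:]
out=S[0]["pixels"][:,:,::-1].copy();out=cv2.resize(out,None,fx=3,fy=3);o2=cv2.resize(S[1]["pixels"][:,:,::-1].copy(),None,fx=3,fy=3)
for uv,rg,z in [((179,247),[(.03,.104)],.104),((233,260),[(.03,.104)],.104),((287,264),[(.03,.104)],.104),((405,241),[(.1,.08)],.08)]:
    a,b=fit(uv,rg,z);print(a.round(4),b.round(4))
    for im,s in((out,S[0]),(o2,S[1])):
        cv2.polylines(im,[np.int32(proj(s,ring(b,rg[0][0],z))*3+1)],True,(0,0,255),1)
c=[unproj(S[0],u,.02)[:2] for u in((176,198),(320,228),(300,320),(150,288))]
print("pan",np.mean(c,0),[np.arctan2(*(p-q)[::-1]) for p,q in((c[0],c[3]),(c[1],c[2]))],np.array(c).round(3))
cv2.imwrite("pics/ov.png",np.vstack([cv2.resize(out[560:1000,400:1360],(640,293)),cv2.resize(o2[420:760,380:1150],(640,283))]))
E
python3 fit.py
```

```text
[0.4914 0.2976] [0.4924 0.2986]
[0.4668 0.172 ] [0.4688 0.174 ]
[0.4628 0.0483] [0.4648 0.0483]
[ 0.5303 -0.2272] [ 0.5333 -0.2252]
pan [0.48071647 0.17187025] [np.float64(-0.1957143291895556), np.float64(-0.18548852931760035)] [[ 0.624  0.332]
 [ 0.563 -0.031]
 [ 0.338  0.011]
 [ 0.399  0.376]]
```

View pics/ov.png

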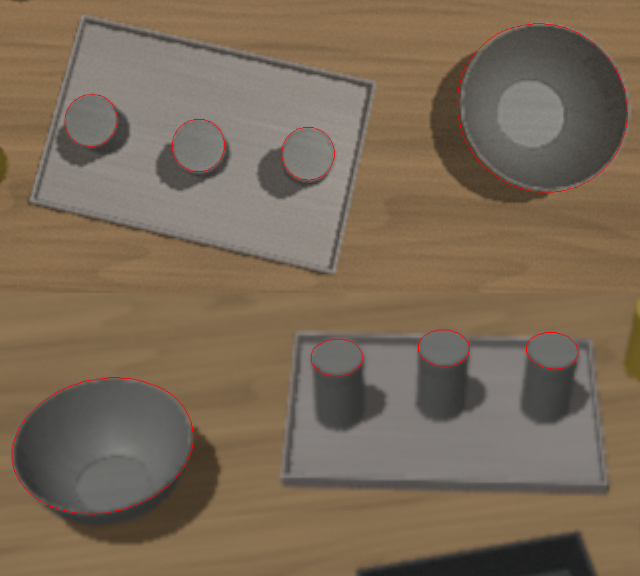

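The overlay rings match all three lids and the bowl rim in both views, so the positions are good. Next I work out the shifts in tool axes.

```bash
cat > g.py <<'E'
from station import robot
import sys;from h import *
o=robot.get_obs();M=R.from_rotvec(o["eef_rot"]).as_matrix()
T=dict(L=(.4925,.2985),M=(.469,.174),R=(.465,.0483),B=(.533,-.225))
print(round(o["time"],2),o["eef_pos"].round(4),"F",o["contact_force"].round(2),"op",round(o["opening"],3),"axes",M.T.round(3).tolist())
for a in sys.argv[1:]:
    k,z=a.split(",");print(a,(M.T@(np.r_[T[k],float(z)]-o["eef_pos"])*1000).round(1))
E
python3 g.py L,.2 L,.065
```

```text
0.1 [0.1948 0.6196 0.2303] F [-0.16 -0.22  0.34] op 0.998 axes [[-0.954, 0.3, 0.0], [0.3, 0.954, -0.002], [-0.001, -0.002, -1.0]]
L,.2 [-380.3 -216.9   30.5]
L,.065 [-380.3 -216.7  165.5]
```

Emit:
carry_out([
  [-20,-11,0,0,0,0],
  [-55,-31,0,0,0,0],
  [-92,-52,0,0,0,0],
  [-129,-74,5,0,0,0],
  [-166,-95,10,0,0,0],
  [-203,-116,15,0,0,0],
  [-240,-137,20,0,0,0],
  [-277,-158,25,0,0,0],
  [-312,-178,30,0,0,0],
  [-345,-197,30,0,0,0],
  [-370,-211,30,0,0,0],
  [-380,-217,30,0,0,0],
], grip=1, force=50)

```text
time: 1.1
eef_pos: [0.4947, 0.2958, 0.2008]
eef_rot: [0.483, 3.104, -0.001]
contact_force: [-0.6, 0.1, -1.1]
opening: 1.003
```

Emit:
carry_out([
  [0,0,0,0,0,0],
  [0,0,0,0,0,0],
])

```text
time: 1.27
eef_pos: [0.492, 0.2991, 0.2009]
eef_rot: [-0.478, -3.104, -0.0]
contact_force: [-0.8, -0.8, 0.0]
opening: 1.0
```

```bash
python3 g.py L,.2 L,.065
python3 - <<'E'
from h import *
from station import robot
o=robot.get_obs();s=robot.snapshot("wrist");im=s["pixels"][:,:,::-1].copy()
A=np.eye(4);A[:3,:3]=R.from_rotvec(o["eef_rot"]).as_matrix();A[:3,3]=o["eef_pos"]
W=A@s["mount"];t=dict(K=s["K"],origin=W[:3,3],orientation=R.from_matrix(W[:3,:3]).as_rotvec())
for c in((.4925,.2985),(.469,.174)):cv2.polylines(im,[np.int32(proj(t,ring(c,.03,.104)))],True,(0,0,255),1)
cv2.imwrite("pics/w1.png",im)
E
```

```text
1.27 [0.492  0.2991 0.2009] F [-0.84 -0.76  0.01] op 1.0 axes [[-0.954, 0.301, 0.001], [0.301, 0.954, -0.0], [-0.001, 0.0, -1.0]]
L,.2 [-0.6 -0.4  0.9]
L,.065 [ -0.8  -0.4 135.9]
```

View pics/w1.png

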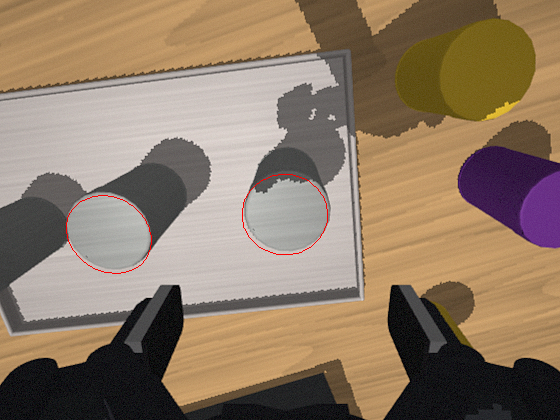

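The wrist view shows the left tin's lid centred at (286,214), matching the ring, with the fingers straddling it and the look-alikes well clear. I descend, grip, then lift.

Emit:
carry_out([
  [0,0,15,0,0,0],
  [0,0,35,0,0,0],
  [0,0,55,0,0,0],
  [0,0,75,0,0,0],
  [0,0,95,0,0,0],
  [0,0,112,0,0,0],
  [0,0,125,0,0,0],
  [0,0,132,0,0,0],
  [0,0,136,0,0,0],
  [0,0,136,0,0,0],
  [0,0,136,0,0,0],
  [0,0,136,0,0,0],
])

```text
time: 2.32
eef_pos: [0.4932, 0.2994, 0.0665]
eef_rot: [0.476, 3.103, 0.002]
contact_force: [0.9, 0.6, 0.3]
opening: 0.998
```

Emit:
carry_out([
  [0,0,0,0,0,0],
  [0,0,0,0,0,0],
  [0,0,0,0,0,0],
  [0,0,0,0,0,0],
  [0,0,0,0,0,0],
  [0,0,0,0,0,0],
  [0,0,0,0,0,0],
  [0,0,0,0,0,0],
], grip=0, force=50)

```text
time: 2.98
eef_pos: [0.4932, 0.2994, 0.0665]
eef_rot: [0.477, 3.104, 0.002]
contact_force: [0.2, 0.5, 4.6]
opening: 0.695
```

```bash
python3 g.py
```

```text
2.98 [0.4932 0.2994 0.0665] F [0.15 0.53 4.56] op 0.695 axes [[-0.954, 0.3, -0.001], [0.3, 0.954, 0.001], [0.002, 0.001, -1.0]]
```

Emit:
carry_out([
  [0,0,-4,0,0,0],
  [0,0,-12,0,0,0],
  [0,0,-22,0,0,0],
  [0,0,-32,0,0,0],
  [0,0,-42,0,0,0],
  [0,0,-51,0,0,0],
  [0,0,-57,0,0,0],
  [0,0,-60,0,0,0],
  [0,0,-60,0,0,0],
  [0,0,-60,0,0,0],
  [0,0,-60,0,0,0],
  [0,0,-60,0,0,0],
])

```text
time: 3.98
eef_pos: [0.4919, 0.2988, 0.1245]
eef_rot: [-0.477, -3.104, 0.001]
contact_force: [-0.6, -0.9, -4.1]
opening: 0.694
```

Emit:
carry_out([
  [0,0,0,0,0,0],
  [0,0,0,0,0,0],
  [0,0,0,0,0,0],
])

```text
time: 4.23
eef_pos: [0.4923, 0.299, 0.1251]
eef_rot: [-0.477, -3.105, 0.0]
contact_force: [-0.3, 0.2, -4.4]
opening: 0.694
```

Emit:
carry_out([
  [0,0,0,0,0,0],
  [0,0,0,0,0,0],
  [0,0,0,0,0,0],
])

```text
time: 4.48
eef_pos: [0.4925, 0.299, 0.1253]
eef_rot: [0.477, 3.105, 0.0]
contact_force: [-0.1, -1.1, -5.1]
opening: 0.695
```

Emit:
carry_out([
  [0,0,0,0,0,0],
  [0,0,0,0,0,0],
  [0,0,0,0,0,0],
])

```text
time: 4.73
eef_pos: [0.4925, 0.299, 0.1253]
eef_rot: [0.477, 3.105, 0.0]
contact_force: [-0.5, -0.5, -5.5]
opening: 0.697
```

Emit:
carry_out([
  [0,0,0,0,0,0],
  [0,0,0,0,0,0],
  [0,0,0,0,0,0],
])

```text
time: 4.98
eef_pos: [0.4924, 0.299, 0.1253]
eef_rot: [0.477, 3.105, 0.0]
contact_force: [-0.0, -0.4, -4.5]
opening: 0.696
```

```bash
python3 g.py L,.0665; python3 -c "
from station import robot
import cv2
cv2.imwrite('pics/w2.png',robot.snapshot('wrist')['pixels'][:,:,::-1])"
```

```text
4.98 [0.4924 0.299  0.1253] F [-0.04 -0.37 -4.47] op 0.696 axes [[-0.954, 0.3, -0.0], [0.3, 0.954, 0.0], [0.0, -0.0, -1.0]]
L,.0665 [-0.2 -0.5 58.8]
```

View pics/w2.png

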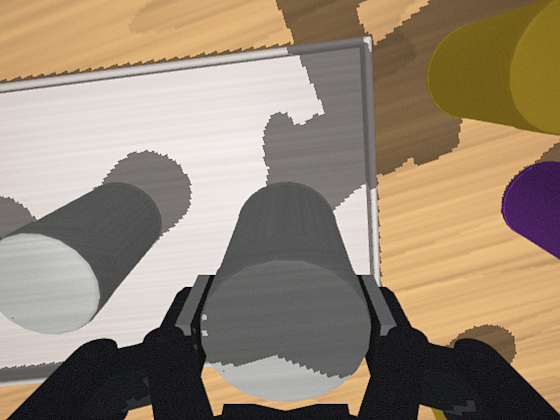

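The left tin hangs upright between the pads, lid near (287,330), reading about 4.7 N net. I set it back.

Emit:
carry_out([
  [0,0,5,0,0,0],
  [0,0,14,0,0,0],
  [0,0,24,0,0,0],
  [0,0,34,0,0,0],
  [0,0,43,0,0,0],
  [0,0,50,0,0,0],
  [0,0,54,0,0,0],
  [0,0,57,0,0,0],
  [0,0,59,0,0,0],
  [0,0,59,0,0,0],
  [0,0,59,0,0,0],
  [0,0,59,0,0,0],
])

```text
time: 6.03
eef_pos: [0.4927, 0.2991, 0.0666]
eef_rot: [0.477, 3.104, 0.001]
contact_force: [-0.5, 0.1, -4.7]
opening: 0.694
```

Emit:
carry_out([
  [0,0,0,0,0,0],
  [0,0,0,0,0,0],
  [0,0,0,0,0,0],
  [0,0,0,0,0,0],
  [0,0,0,0,0,0],
  [0,0,0,0,0,0],
  [0,0,0,0,0,0],
  [0,0,0,0,0,0],
], grip=1)

```text
time: 6.7
eef_pos: [0.4924, 0.299, 0.0663]
eef_rot: [0.477, 3.105, 0.0]
contact_force: [-0.2, 0.0, 0.2]
opening: 0.999
```

Emit:
carry_out([
  [0,0,-5,0,0,0],
  [0,0,-20,0,0,0],
  [0,0,-40,0,0,0],
  [0,0,-60,0,0,0],
  [0,0,-80,0,0,0],
  [0,0,-100,0,0,0],
  [0,0,-118,0,0,0],
  [0,0,-130,0,0,0],
  [0,0,-135,0,0,0],
  [0,0,-135,0,0,0],
  [0,0,-135,0,0,0],
])

```text
time: 7.62
eef_pos: [0.4921, 0.2988, 0.2006]
eef_rot: [-0.477, -3.104, 0.001]
contact_force: [0.0, -0.1, 0.5]
opening: 1.001
```

```bash
python3 g.py L,.2 M,.2 M,.0665
```

```text
7.62 [0.4921 0.2988 0.2006] F [ 0.05 -0.07  0.51] op 1.001 axes [[-0.954, 0.3, 0.001], [0.3, 0.954, -0.001], [-0.001, -0.0, -1.0]]
L,.2 [-0.5 -0.2  0.6]
M,.2 [ -15.5 -126.     0.6]
M,.0665 [ -15.6 -125.9  134.1]
```

Emit:
carry_out([
  [-2,-14,0,0,0,0],
  [-5,-40,0,0,0,0],
  [-8,-68,0,0,0,0],
  [-12,-95,0,0,0,0],
  [-15,-117,0,0,0,0],
  [-16,-126,0,0,0,0],
  [-16,-126,0,0,0,0],
  [-16,-126,0,0,0,0],
  [-16,-126,0,0,0,0],
])

```text
time: 8.37
eef_pos: [0.4698, 0.1746, 0.201]
eef_rot: [-0.476, -3.105, -0.0]
contact_force: [-0.1, -0.8, 0.2]
opening: 1.0
```

Emit:
carry_out([
  [0,0,15,0,0,0],
  [0,0,35,0,0,0],
  [0,0,55,0,0,0],
  [0,0,75,0,0,0],
  [0,0,95,0,0,0],
  [0,0,112,0,0,0],
  [0,0,125,0,0,0],
  [0,0,131,0,0,0],
  [0,0,135,0,0,0],
  [0,0,135,0,0,0],
  [0,0,135,0,0,0],
  [0,0,135,0,0,0],
])

```text
time: 9.37
eef_pos: [0.4707, 0.1743, 0.0673]
eef_rot: [0.476, 3.103, 0.001]
contact_force: [0.8, 0.2, -0.0]
opening: 1.003
```

Emit:
carry_out([
  [0,0,0,0,0,0],
  [0,0,0,0,0,0],
  [0,0,0,0,0,0],
  [0,0,0,0,0,0],
  [0,0,0,0,0,0],
  [0,0,0,0,0,0],
  [0,0,0,0,0,0],
  [0,0,0,0,0,0],
], grip=0)

```text
time: 10.03
eef_pos: [0.4707, 0.174, 0.0674]
eef_rot: [0.477, 3.104, 0.0]
contact_force: [-1.8, -1.9, 6.0]
opening: 0.697
```

Emit:
carry_out([
  [0,0,-4,0,0,0],
  [0,0,-12,0,0,0],
  [0,0,-22,0,0,0],
  [0,0,-32,0,0,0],
  [0,0,-42,0,0,0],
  [0,0,-51,0,0,0],
  [0,0,-57,0,0,0],
  [0,0,-60,0,0,0],
  [0,0,-60,0,0,0],
  [0,0,-60,0,0,0],
  [0,0,-60,0,0,0],
  [0,0,-60,0,0,0],
])

```text
time: 11.03
eef_pos: [0.4694, 0.1739, 0.1256]
eef_rot: [-0.477, -3.104, 0.001]
contact_force: [-0.0, 0.3, -2.9]
opening: 0.693
```

Emit:
carry_out([
  [0,0,0,0,0,0],
  [0,0,0,0,0,0],
  [0,0,0,0,0,0],
])

```text
time: 11.28
eef_pos: [0.4698, 0.174, 0.1261]
eef_rot: [-0.477, -3.105, 0.0]
contact_force: [0.5, 0.2, -3.4]
opening: 0.693
```

Emit:
carry_out([
  [0,0,0,0,0,0],
  [0,0,0,0,0,0],
  [0,0,0,0,0,0],
])

```text
time: 11.53
eef_pos: [0.4699, 0.174, 0.1263]
eef_rot: [0.477, 3.105, -0.0]
contact_force: [0.3, -0.4, -2.7]
opening: 0.697
```

Emit:
carry_out([
  [0,0,0,0,0,0],
  [0,0,0,0,0,0],
  [0,0,0,0,0,0],
])

```text
time: 11.78
eef_pos: [0.4699, 0.174, 0.1263]
eef_rot: [0.477, 3.105, -0.0]
contact_force: [0.3, -0.2, -2.9]
opening: 0.692
```

Emit:
carry_out([
  [0,0,0,0,0,0],
  [0,0,0,0,0,0],
  [0,0,0,0,0,0],
])

```text
time: 12.03
eef_pos: [0.4699, 0.174, 0.1263]
eef_rot: [-0.477, -3.105, 0.0]
contact_force: [-0.4, 0.6, -2.8]
opening: 0.692
```

Emit:
carry_out([
  [0,0,5,0,0,0],
  [0,0,14,0,0,0],
  [0,0,24,0,0,0],
  [0,0,34,0,0,0],
  [0,0,43,0,0,0],
  [0,0,50,0,0,0],
  [0,0,54,0,0,0],
  [0,0,57,0,0,0],
  [0,0,59,0,0,0],
  [0,0,60,0,0,0],
  [0,0,60,0,0,0],
  [0,0,60,0,0,0],
])

```text
time: 13.03
eef_pos: [0.4707, 0.174, 0.0674]
eef_rot: [0.476, 3.104, 0.0]
contact_force: [-1.7, -1.6, 4.2]
opening: 0.698
```

Emit:
carry_out([
  [0,0,0,0,0,0],
  [0,0,0,0,0,0],
  [0,0,0,0,0,0],
  [0,0,0,0,0,0],
  [0,0,0,0,0,0],
  [0,0,0,0,0,0],
  [0,0,0,0,0,0],
  [0,0,0,0,0,0],
], grip=1)

```text
time: 13.7
eef_pos: [0.4699, 0.174, 0.0663]
eef_rot: [-0.477, -3.105, 0.0]
contact_force: [0.7, -0.6, -0.4]
opening: 1.001
```

Emit:
carry_out([
  [0,0,-5,0,0,0],
  [0,0,-20,0,0,0],
  [0,0,-40,0,0,0],
  [0,0,-60,0,0,0],
  [0,0,-80,0,0,0],
  [0,0,-100,0,0,0],
  [0,0,-118,0,0,0],
  [0,0,-130,0,0,0],
  [0,0,-135,0,0,0],
  [0,0,-135,0,0,0],
  [0,0,-135,0,0,0],
])

```text
time: 14.62
eef_pos: [0.4695, 0.174, 0.2006]
eef_rot: [-0.477, -3.104, 0.0]
contact_force: [-0.5, 0.1, -0.6]
opening: 1.003
```

Emit:
carry_out([
  [-4,-14,0,0,0,0],
  [-11,-40,0,0,0,0],
  [-18,-67,0,0,0,0],
  [-25,-94,0,0,0,0],
  [-31,-114,0,0,0,0],
  [-33,-121,0,0,0,0],
  [-33,-121,0,0,0,0],
  [-33,-121,0,0,0,0],
  [-33,-121,0,0,0,0],
])

```text
time: 15.37
eef_pos: [0.4648, 0.0496, 0.2007]
eef_rot: [-0.475, -3.104, -0.0]
contact_force: [0.1, 0.5, 0.4]
opening: 1.002
```

```bash
python3 g.py R,.2 R,.0665
python3 - <<'E'
from station import robot
import numpy as np,cv2
s=robot.snapshot("scene");cv2.imwrite("pics/s3.png",s["pixels"][100:320,100:480,::-1])
E
```

```text
15.37 [0.4648 0.0496 0.2007] F [0.15 0.52 0.39] op 1.002 axes [[-0.954, 0.299, 0.001], [0.299, 0.954, 0.0], [-0.001, 0.0, -1.0]]
R,.2 [-0.6 -1.1  0.7]
R,.0665 [ -0.7  -1.2 134.2]
```

View pics/s3.png

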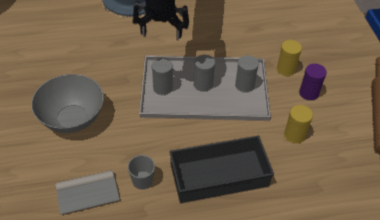

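All three tins stand in their places in the crop, lids at about (162,66), (205,60) and (247,62), and everything else is unmoved. I weigh the right tin.

Emit:
carry_out([
  [0,-1,15,0,0,0],
  [0,-1,35,0,0,0],
  [0,-1,55,0,0,0],
  [0,-1,75,0,0,0],
  [0,-1,95,0,0,0],
  [0,-1,112,0,0,0],
  [0,-1,125,0,0,0],
  [0,-1,131,0,0,0],
  [0,-1,134,0,0,0],
  [0,-1,134,0,0,0],
  [0,-1,134,0,0,0],
  [0,-1,134,0,0,0],
])

```text
time: 16.42
eef_pos: [0.4656, 0.0478, 0.0683]
eef_rot: [0.476, 3.103, 0.0]
contact_force: [-0.0, -0.3, 1.0]
opening: 0.998
```

Emit:
carry_out([
  [0,0,0,0,0,0],
  [0,0,0,0,0,0],
  [0,0,0,0,0,0],
  [0,0,0,0,0,0],
  [0,0,0,0,0,0],
  [0,0,0,0,0,0],
  [0,0,0,0,0,0],
  [0,0,0,0,0,0],
], grip=0)

```text
time: 17.08
eef_pos: [0.4656, 0.0477, 0.0683]
eef_rot: [0.477, 3.104, 0.0]
contact_force: [-0.1, 0.7, 6.2]
opening: 0.699
```

Emit:
carry_out([
  [0,0,-4,0,0,0],
  [0,0,-12,0,0,0],
  [0,0,-22,0,0,0],
  [0,0,-32,0,0,0],
  [0,0,-42,0,0,0],
  [0,0,-51,0,0,0],
  [0,0,-57,0,0,0],
  [0,0,-60,0,0,0],
  [0,0,-60,0,0,0],
  [0,0,-60,0,0,0],
  [0,0,-60,0,0,0],
  [0,0,-60,0,0,0],
])

```text
time: 18.08
eef_pos: [0.4643, 0.0478, 0.1267]
eef_rot: [-0.477, -3.104, 0.0]
contact_force: [0.8, 0.7, -1.1]
opening: 0.697
```

Emit:
carry_out([
  [0,0,0,0,0,0],
  [0,0,0,0,0,0],
  [0,0,0,0,0,0],
])

```text
time: 18.33
eef_pos: [0.4646, 0.0477, 0.1271]
eef_rot: [-0.477, -3.105, 0.0]
contact_force: [0.2, -0.4, -2.3]
opening: 0.693
```

Emit:
carry_out([
  [0,0,0,0,0,0],
  [0,0,0,0,0,0],
  [0,0,0,0,0,0],
])

```text
time: 18.58
eef_pos: [0.4647, 0.0477, 0.1273]
eef_rot: [-0.477, -3.105, 0.0]
contact_force: [-0.8, 0.2, -1.3]
opening: 0.696
```

Emit:
carry_out([
  [0,0,0,0,0,0],
  [0,0,0,0,0,0],
  [0,0,0,0,0,0],
])

```text
time: 18.83
eef_pos: [0.4647, 0.0477, 0.1273]
eef_rot: [0.477, 3.105, -0.0]
contact_force: [0.7, 0.9, -2.1]
opening: 0.697
```

Emit:
carry_out([
  [0,0,0,0,0,0],
  [0,0,0,0,0,0],
  [0,0,0,0,0,0],
])

```text
time: 19.08
eef_pos: [0.4647, 0.0478, 0.1273]
eef_rot: [-0.477, -3.105, 0.0]
contact_force: [0.3, 0.4, -2.1]
opening: 0.701
```

Readings are about 4.7 N (left), 2.9 N (middle) and 1.8 N (right), so the left tin is the fullest. I set the right one back and return to the left.

Emit:
carry_out([
  [0,0,5,0,0,0],
  [0,0,14,0,0,0],
  [0,0,24,0,0,0],
  [0,0,34,0,0,0],
  [0,0,43,0,0,0],
  [0,0,50,0,0,0],
  [0,0,54,0,0,0],
  [0,0,57,0,0,0],
  [0,0,59,0,0,0],
  [0,0,60,0,0,0],
  [0,0,60,0,0,0],
  [0,0,60,0,0,0],
])

```text
time: 20.08
eef_pos: [0.4656, 0.0476, 0.0683]
eef_rot: [0.476, 3.104, -0.0]
contact_force: [-1.1, 1.2, 4.7]
opening: 0.695
```

Emit:
carry_out([
  [0,0,0,0,0,0],
  [0,0,0,0,0,0],
  [0,0,0,0,0,0],
  [0,0,0,0,0,0],
  [0,0,0,0,0,0],
  [0,0,0,0,0,0],
  [0,0,0,0,0,0],
  [0,0,0,0,0,0],
], grip=1)

```text
time: 20.75
eef_pos: [0.4647, 0.0477, 0.0673]
eef_rot: [-0.477, -3.105, 0.0]
contact_force: [-0.4, 0.1, 0.1]
opening: 1.0
```

Emit:
carry_out([
  [0,0,-5,0,0,0],
  [0,0,-20,0,0,0],
  [0,0,-40,0,0,0],
  [0,0,-60,0,0,0],
  [0,0,-80,0,0,0],
  [0,0,-100,0,0,0],
  [0,0,-118,0,0,0],
  [0,0,-130,0,0,0],
  [0,0,-135,0,0,0],
  [0,0,-135,0,0,0],
  [0,0,-135,0,0,0],
])

```text
time: 21.67
eef_pos: [0.4644, 0.0478, 0.2016]
eef_rot: [-0.477, -3.104, 0.0]
contact_force: [0.6, -0.1, 0.2]
opening: 0.999
```

Emit:
carry_out([
  [3,15,0,0,0,0],
  [9,45,0,0,0,0],
  [16,80,0,0,0,0],
  [23,115,0,0,0,0],
  [29,150,0,0,0,0],
  [36,185,0,0,0,0],
  [43,220,0,0,0,0],
  [48,242,0,0,0,0],
  [49,248,0,0,0,0],
  [49,248,0,0,0,0],
  [49,248,0,0,0,0],
  [49,248,0,0,0,0],
])

```text
time: 22.67
eef_pos: [0.4922, 0.2977, 0.2015]
eef_rot: [-0.479, -3.104, 0.002]
contact_force: [-0.5, 0.5, -0.3]
opening: 1.003
```

```bash
python3 g.py L,.2 L,.0665
python3 - <<'E'
from h import *
from station import robot
o=robot.get_obs();s=robot.snapshot("wrist");im=s["pixels"][:,:,::-1].copy()
A=np.eye(4);A[:3,:3]=R.from_rotvec(o["eef_rot"]).as_matrix();A[:3,3]=o["eef_pos"]
W=A@s["mount"];t=dict(K=s["K"],origin=W[:3,3],orientation=R.from_matrix(W[:3,:3]).as_rotvec())
for c in((.4925,.2985),(.469,.174)):cv2.polylines(im,[np.int32(proj(t,ring(c,.03,.104)))],True,(0,0,255),1)
cv2.imwrite("pics/w4.png",im)
E
```

```text
22.67 [0.4922 0.2977 0.2015] F [-0.48  0.47 -0.28] op 1.003 axes [[-0.954, 0.301, 0.001], [0.301, 0.954, -0.001], [-0.001, -0.001, -1.0]]
L,.2 [-0.1  0.8  1.5]
L,.0665 [ -0.2   1.  135. ]
```

View pics/w4.png

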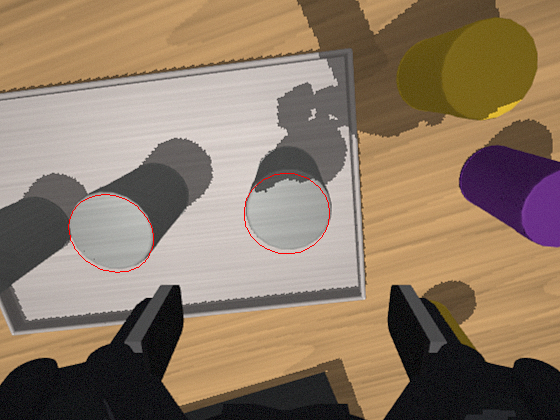

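The left tin still stands on its ring at (287,212), and the middle one on its ring too. I grip and lift the left tin.

Emit:
carry_out([
  [0,1,15,0,0,0],
  [0,1,35,0,0,0],
  [0,1,55,0,0,0],
  [0,1,75,0,0,0],
  [0,1,95,0,0,0],
  [0,1,112,0,0,0],
  [0,1,125,0,0,0],
  [0,1,131,0,0,0],
  [0,1,135,0,0,0],
  [0,1,135,0,0,0],
  [0,1,135,0,0,0],
  [0,1,135,0,0,0],
])

```text
time: 23.72
eef_pos: [0.4936, 0.3002, 0.0685]
eef_rot: [0.477, 3.103, 0.002]
contact_force: [0.3, -0.1, 0.5]
opening: 0.995
```

Emit:
carry_out([
  [0,0,0,0,0,0],
  [0,0,0,0,0,0],
  [0,0,0,0,0,0],
  [0,0,0,0,0,0],
  [0,0,0,0,0,0],
  [0,0,0,0,0,0],
  [0,0,0,0,0,0],
  [0,0,0,0,0,0],
], grip=0, force=60)

```text
time: 24.38
eef_pos: [0.4934, 0.3001, 0.0685]
eef_rot: [0.476, 3.104, 0.001]
contact_force: [-1.9, -1.6, 5.6]
opening: 0.689
```

Emit:
carry_out([
  [0,0,-6,0,0,0],
  [0,0,-20,0,0,0],
  [0,0,-40,0,0,0],
  [0,0,-62,0,0,0],
  [0,0,-84,0,0,0],
  [0,0,-106,0,0,0],
  [0,0,-128,0,0,0],
  [0,0,-150,0,0,0],
  [0,0,-168,0,0,0],
  [0,0,-182,0,0,0],
  [0,0,-190,0,0,0],
  [0,0,-190,0,0,0],
])

```text
time: 25.38
eef_pos: [0.4931, 0.3002, 0.2586]
eef_rot: [0.476, 3.103, 0.002]
contact_force: [0.4, -0.3, -5.3]
opening: 0.69
```

Emit:
carry_out([
  [-2,-5,0,0,0,0],
  [-6,-15,0,0,0,0],
  [-12,-30,0,0,0,0],
  [-20,-50,0,0,0,0],
  [-29,-72,0,0,0,0],
  [-38,-94,0,0,0,0],
  [-47,-117,0,0,0,0],
  [-56,-140,0,0,0,0],
  [-65,-163,0,0,0,0],
  [-74,-185,0,0,0,0],
  [-83,-207,0,0,0,0],
  [-92,-230,0,0,0,0],
])

```text
time: 26.38
eef_pos: [0.5103, 0.0511, 0.2556]
eef_rot: [-0.477, -3.102, 0.001]
contact_force: [-0.2, -0.3, -5.2]
opening: 0.692
```

```bash
python3 g.py B,.2565
```

```text
26.38 [0.5103 0.0511 0.2556] F [-0.22 -0.33 -5.2 ] op 0.692 axes [[-0.954, 0.301, 0.003], [0.301, 0.954, -0.001], [-0.003, 0.0, -1.0]]
B,.2565 [-104.6 -256.6   -1. ]
```

Emit:
carry_out([
  [-9,-22,0,0,0,0],
  [-18,-44,0,0,0,0],
  [-27,-66,0,0,0,0],
  [-36,-89,0,0,0,0],
  [-46,-113,0,0,0,0],
  [-55,-137,0,0,0,0],
  [-65,-161,0,0,0,0],
  [-75,-185,0,0,0,0],
  [-84,-208,0,0,0,0],
  [-92,-228,0,0,0,0],
  [-98,-244,0,0,0,0],
  [-104,-257,0,0,0,0],
])

```text
time: 27.38
eef_pos: [0.5321, -0.2251, 0.2554]
eef_rot: [-0.479, -3.102, -0.001]
contact_force: [-0.3, 0.3, -5.1]
opening: 0.698
```

Emit:
carry_out([
  [0,0,0,0,0,0],
  [0,0,0,0,0,0],
  [0,0,0,0,0,0],
  [0,0,0,0,0,0],
  [0,0,0,0,0,0],
  [0,0,0,0,0,0],
  [0,0,0,0,0,0],
  [0,0,0,0,0,0],
  [0,0,0,0,0,0],
  [0,0,0,0,0,0],
  [0,0,0,0,0,0],
  [0,0,0,0,0,0],
])

```text
time: 28.38
eef_pos: [0.5336, -0.2234, 0.2573]
eef_rot: [0.477, 3.105, -0.0]
contact_force: [-0.6, 0.8, -5.2]
opening: 0.689
```

```bash
python3 g.py B,.2565
python3 - <<'E'
from station import robot
import cv2,numpy as np
a,b=[robot.snapshot(n)["pixels"][:,:,::-1] for n in("scene","top")]
cv2.imwrite("pics/end.png",np.vstack([a[60:330,60:480],b[90:340,90:510]]))
E
```

```text
28.38 [ 0.5336 -0.2234  0.2573] F [-0.63  0.78 -5.15] op 0.689 axes [[-0.954, 0.3, -0.0], [0.3, 0.954, -0.0], [0.0, -0.0, -1.0]]
B,.2565 [ 0.1 -1.7  0.8]
```

View pics/end.png

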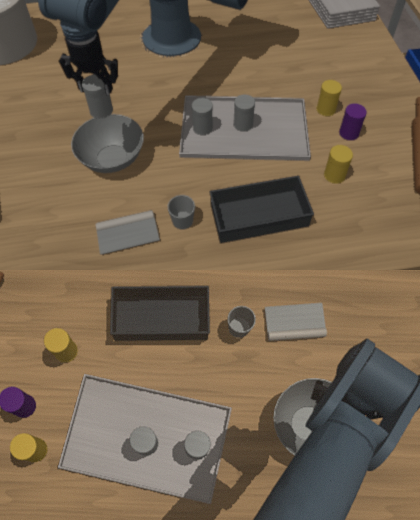

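The tin hangs upright above the bowl, at (97,95) in the scene crop. The two lighter tins stand in their places on the pan, and the bowl and bystanders are unmoved. I hand it in.

```bash
python3 -c "
from station import robot
print(robot.job_done())"
```

```text
the job is handed in; nothing more can be done
None
```

The left tin is the fullest. I handed the job in at about 28 s with the arm holding that tin still above the mixing bowl.

| Tin | Weight force felt |
|---|---|
| Left | about 4.7–5 N |
| Middle | about 2.9 N |
| Right | about 1.9 N |

- **Weighing:** I lifted the tins left, middle, then right, each about 60 mm straight up. I set each one back upright before lifting the next.
- **Final hold:** The tool is within 2 mm of the bowl centre I measured. The tin's underside is about 195 mm above the bench, and the reading is steady at about 5.2 N.
- **Last pictures:** The two lighter tins stand in their places, and the bowl, bystanders and look-alikes appear unmoved.
- **Checks:** None failed or disagreed. Single weight readings vary by roughly ±0.5 N, well below the gap of about 2 N between the left and middle tins. I saw no verdict from the hand-in.

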